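# Unmould a plaster plug, then crack the drying box's stuck lid and hold it ajar

## Task

Lift the plaster casting out of the green mould by its steel lug and set it down upright on the floor of the orange tray, without dropping it, and let go of it. Then take the handle of the blue drying box's closed lid, pull until the sticky gasket lets go, and hold the lid slightly open, with a gap of about 3 cm at its front edge, without letting it fly wide open; finish while still holding the lid there. Leave the bottle, bowl and spatula where they are.

Things in the scene. Friction and masses are not known exactly. Their poses are not given: they have to be found in the camera images.
- mould: Green open mould, a fixed block 140 x 104 mm, 40 mm high, bolted down. Origin: centre of its underside; x along its length, z up. A rectangular cavity, 85 x 49 mm and 22 mm deep, is open at the top in its middle; the casting stands in it, its long side along the cavity's.
- casting: Off-white plaster plug with an oval foot 80 mm long (its x) and 44 mm wide (its y), 30 mm high, and an upright flat steel lug on top of its middle: 30 mm along x, 14 mm thick along y, from 30 to 71 mm above the underside. About 0.28 kg. Origin: centre of its underside; z up. At the start it stands upright in the mould, its underside 18 mm above the work surface, about 2 mm free on each side.
- lug (a point): Point on the casting's axis inside the steel lug, 55 mm above the casting's underside: the height to grip it, across its 14 mm thickness (along the casting's y).
- tray: Orange shallow tray, fixed, 150 x 120 mm outside, 15 mm high, walls and floor 5 mm thick. Origin: centre of its underside; x along its length.
- drybox: Blue drying box with a flat aluminium lid, bolted to the table: 200 mm deep (its x), 240 mm wide (its y), 120 mm high to the rim. Origin: centre of its underside; its front, with a round gauge, faces its -x, the lid's hinge runs along its y at the back.
- lid (a joint): Angle of the drying box's lid (rad): 0 shut, as at the start, growing as the front edge rises; the stop is at 0.30. The front edge lies 205 mm from the hinge, so 0.15 rad is a gap of 31 mm. The gasket sticks: the upward pull needed at the handle, weight included, grows to about 17 N (up to 19) at 0.05 rad (8 mm at the handle), then falls to about 5 N at 0.15 rad and 3.5 N from 0.2 rad on. Let go, the lid falls shut.
- lid_panel: The lid itself with its handle, 206 x 246 mm, 12 mm thick, about 0.55 kg. Origin: on the hinge line, middle of its width, at the lid's underside; x and y as the box's when shut, turning with the lid.
- lid_hinge (a point): Middle of the hinge line, fixed on the box: at its back, 120 mm above the work surface. The lid turns about the box's y through this point.
- lid_handle (a point): Centre of the lid's handle: a round black bar 12 mm thick, 110 mm long along the box's y, on two posts 100 mm apart; 165 mm in front of the hinge and 50 mm above the lid's underside, with 32 mm free between bar and lid. It moves with the lid.
- lid_front (a point): Middle of the lid's lower front edge, 205 mm in front of the hinge; its rise is the gap.
- dropper: Bystander: small white bottle with a blue cap, 38 mm across, 85 mm high. Origin: centre of its underside.
- bowl: Bystander: black rubber mixing bowl, 120 mm across, 65 mm high. Origin: centre of its underside.
- spatula: Bystander: spatula lying on the table, 200 mm long.
Not all that is in view belongs to the job. Of the things like the mould, leave any that is black, brown or red; of the rest the smaller one is meant.

How it is judged:
On the way, in this order (a step that is already met when the one before it is completed fails the run):
1. the casting is lifted clear of the mould (z of casting in the frame of mould above 0.045 m and contact force between the fingers and casting above 0.5 N), for 0.1 s.
2. the casting stands upright on the tray's floor, let go, with the lid still shut (horizontal distance between casting and tray below 0.06 m and height (world z) of casting below 0.009 m and angle between casting's own z axis and vertical below 0.1 rad and contact force between the fingers and casting below 0.05 N and linear speed of casting below 0.02 m/s and value of joint lid below 0.03 rad), for 0.2 s.
3. the lid is broken free and held slightly open by the gripper (value of joint lid between 0.09 and 0.22 rad and contact force between the fingers and lid_panel above 1 N), for 0.5 s.
At the end, for the whole second after the job is handed in: The fingers hold the lid still at 0.09 to 0.22 rad (a gap of 18 to 45 mm at the front edge), nothing else props it; the casting stands upright on the tray's floor, at rest; bottle, bowl and spatula are within 30 mm of where they were (all of step 3 and velocity of joint lid between -0.05 and 0.05 rad/s and contact force between lid_panel and casting below 0.05 N and contact force between lid_panel and dropper below 0.05 N and contact force between lid_panel and bowl below 0.05 N and contact force between lid_panel and spatula below 0.05 N and horizontal distance between casting and tray below 0.06 m and height (world z) of casting below 0.009 m and angle between casting's own z axis and vertical below 0.1 rad and linear speed of casting below 0.02 m/s and distance of each of dropper, bowl, spatula from where it was at the start of the episode below 0.03 m); the arm keeps its last pose, push and grip.
It fails at once if the lid flies wide open (beyond 0.27 rad, a gap of 55 mm) (value of joint lid above 0.27 rad).
It fails at once if the casting is dropped or thrown (linear speed of casting above 0.7 m/s and contact force between the fingers and casting below 0.05 N).
It fails at once if the bottle, bowl or spatula is shifted by more than 30 mm (distance of any of dropper, bowl, spatula from where it was at the start of the episode above 0.03 m).
It also fails if it takes over 54 s, if anything falls off the work surface, if the arm or the gripper's body presses on something with over 40 N, if the wrist force passes 120 N, or if a joint passes its speed limit or range.

## Robot

A 7-joint arm with a two-finger parallel gripper is mounted at the origin on the work surface. World frame = base frame: x ahead of the robot, y to its left, z up, the work surface at z = 0. Lengths are in m, angles in rad, forces in N, time in s.
With the tool pointing down it reaches from about 0.425 to 0.95 m from the base axis. Payload 4.7 kg.
Tool frame: the origin (TCP) lies between the finger pads; the fingertips stand 25 mm ahead of it and the grasp point (between the pads) lies 6 mm ahead of it; x points along the fingers, z is the direction in which the jaws open and shut, and the axes are right-handed (so a half turn about x gives the same grasp; the last joint's range is limited). The gripper opens to 85 mm and grips with 20 to 120 N. Pads are 22 mm wide; open, the fingers measure 114 mm over their backs; the gripper's body (76 mm by 85 mm) begins 54 mm behind the grasp point. The pads swing forward as they close: fully open they stand 13 mm farther back than shut.
Start: joints at [-0.029, 0.469, -0.049, 1.532, 0.024, 1.141, -0.082], TCP at [0.675, 0, 0.221] pointing down, gripper open.
Joint ranges: [-2.59, 2.59], [-0.33, 1.99], [-1.39, 1.29], [0.1, 2.45], [-1.04, 4.18], [0.21, 1.99], [-2.66, 2.66]. Speed limits (rad/s): [2.57, 2.57, 3.14, 3.14, 3.14, 3.14, 3.14].

## Interface

Orientations are given as a 3x3 rotation matrix whose columns are the frame's x, y, z axes.
In Python, from rig import * gives the robot as it stands. Calls block until the motion is done:
- movep(position, orientation): joint-space move of the TCP to a pose.
- move_l(position, attitude=None, feed=0.15, until_force=None): straight line of the TCP; attitude=None keeps the orientation; feed is the mean speed in m/s. With until_force (N) it stops when the force on the tool has changed by that much, and returns True; else False.
- move_joints(angles): joint-space move.
- command_gripper(opening, newtons=None): finger opening in m; newtons is the grip in N (None keeps the last); returns when the fingers have stopped.
- sleep(seconds).
- inverse_kinematics(position, orientation): joint angles nearest the present ones, or None.
- sense(): the state.
- camera(name): name is "scene" or "side" or "wrist"; returns (picture, depth): 480x640x3 uint8, red, green, blue; 480x640 float32, m along the optical axis (not along the pixel's ray), 0 where there is no reading.
- camera_params(name): a dict with "K" (3x3 intrinsics, pixels), "dist" ([k1, k2, p1, p2, k3] as OpenCV has them; the pictures are not rectified), "position" and "rotation" of the camera in the world; the wrist camera has in their place "tool_from_camera" (4x4, takes a point from camera to tool coordinates, whose origin is the TCP and whose axes are the tool frame's). Camera axes: x right, y down, z forward; pixel columns grow to the right and rows downward; lengths in m; the calibration is good to about 2 mm. A picture is of the moment at which its call begins: read the wrist's pose just before it. camera_params takes no time and is no camera call.
A pose or a line that the arm cannot do raises Unreachable and nothing moves.
- finish_job(): hands the job in, once; it reports no verdict.
The state is a dict: "time_s": time; "joint_pos": joint angles; "qd": joint speeds; "joint_efforts": joint torques, N m; "position": TCP position; "tcp_rot": TCP orientation; "wrist_force": force on the tool from outside, world axes, zero at the start; "ft_torque": the same for the moment, N m; "finger_gap": finger opening in m.
Only numpy, scipy, OpenCV 4.12 (cv2) and the standard library are available. Lean on these libraries where they do the work, as an engineer would, in place of code of your own. Each camera call takes 0.05 s, during which the arm holds its last target. There are 200 camera calls.

## Working session

There is one attempt and no reset: what is moved stays moved. The work goes in short steps, each a Python script; the robot and the scene stay as the last script left them, time stands still between calls to the robot, and variables do not carry over. Pictures are saved under pics/ and viewed, and the job is handed in when it is done.

```bash
ls; mkdir -p pics; python3 - <<'E'
from rig import *
import cv2, numpy as np
for n in ["scene","side","wrist"]:
    im,d=camera(n); cv2.imwrite(f"pics/{n}0.png",im[:,:,::-1]); np.save(f"{n}0_d.npy",d); np.save(f"{n}0.npy",im)
    p=camera_params(n); print(n,{k:np.round(v,4).tolist() for k,v in p.items()})
    print((d>0).mean())
s=sense(); print(s)
E
```

```text
pics
scene {'K': [[539.5317, 0.0, 319.2379], [0.0, 539.5317, 236.7019], [0.0, 0.0, 1.0]], 'dist': [-0.1062, 0.0, 0.0, 0.0, 0.0], 'position': [1.4254, 0.2599, 1.1348], 'rotation': [[-0.3673, 0.6635, -0.6518], [0.9301, 0.2584, -0.2611], [-0.0048, -0.7021, -0.7121]]}
0.97173828125
side {'K': [[477.7242, 0.0, 319.301], [0.0, 477.7242, 238.6784], [0.0, 0.0, 1.0]], 'dist': [0.0092, 0.0, 0.0, 0.0, 0.0], 'position': [0.2528, 0.7092, 0.8238], 'rotation': [[-0.9622, -0.1708, 0.2121], [-0.2722, 0.6194, -0.7364], [-0.0056, -0.7663, -0.6425]]}
0.9959309895833334
wrist {'K': [[377.7853, 0.0, 318.7272], [0.0, 377.7853, 238.5757], [0.0, 0.0, 1.0]], 'dist': [-0.002, 0.0, 0.0, 0.0, 0.0], 'tool_from_camera': [[0.0001, -0.2574, 0.9663, -0.1517], [0.0007, -0.9663, -0.2574, 0.0649], [1.0, 0.0007, 0.0001, -0.0], [0.0, 0.0, 0.0, 1.0]]}
0.9961067708333333
{'time_s': 0.15, 'joint_pos': array([-0.02891457,  0.46927393, -0.04862051,  1.53344091,  0.02408618,
        1.1410028 , -0.08230381]), 'qd': array([-0.00061577, -0.00171617,  0.00082615, -0.00342844,  0.00059459,
       -0.00049291,  0.00017892]), 'joint_efforts': array([ 3.33697863e-04, -5.10767841e+01, -4.67274967e-02, -2.37979531e+01,
        1.07760131e-02,  5.44104041e-03, -2.80327527e-05]), 'position': array([6.74525263e-01, 4.61826127e-05, 2.20581556e-01]), 'tcp_rot': array([[-1.54013446e-03, -5.38982340e-05,  9.99998813e-01],
       [-2.53575403e-05,  9.99999998e-01,  5.38592439e-05],
       [-9.99998814e-01, -2.52745597e-05, -1.54013582e-03]]), 'wrist_force': array([-0.06117624, -0.53661749, -0.96680271]), 'ft_torque': array([ 0.01072846,  0.0340358 , -0.00765726]), 'finger_gap': 0.08531984901954978}
```

View pics/scene0.png

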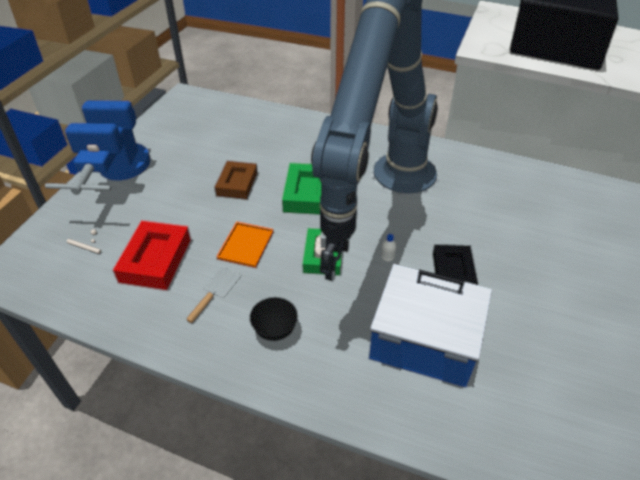

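View pics/side0.png

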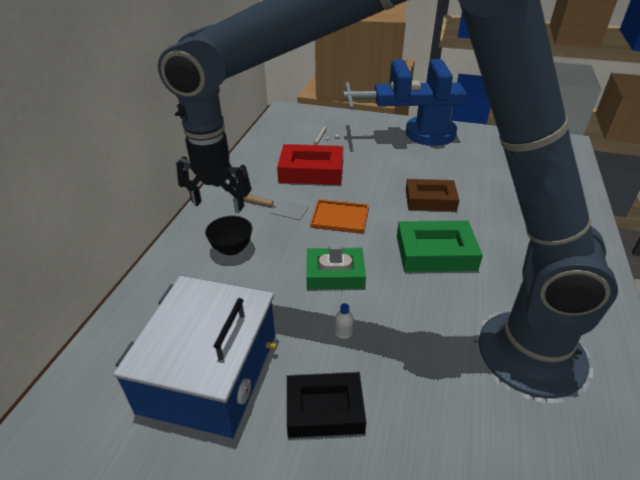

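View pics/wrist0.png

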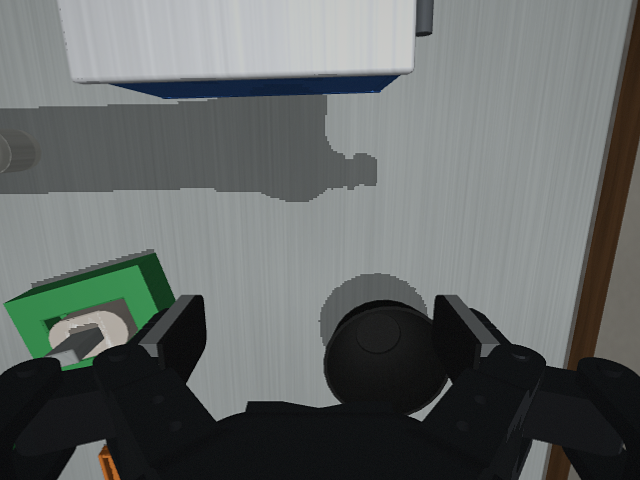

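The side view is clear: the small green mould with the casting is at (335,268), the tray at (340,215), the lid handle at (231,328), the bottle at (344,322) and the bowl at (230,236).

```bash
cat > h.py <<'E'
import numpy as np, cv2
from rig import *
def pose(n,s=None):
    p=camera_params(n)
    if n=="wrist":
        T=np.eye(4);T[:3,:3]=s["tcp_rot"];T[:3,3]=s["position"]
        T=T@np.array(p["tool_from_camera"]); return p,T[:3,:3],T[:3,3]
    return p,np.array(p["rotation"]),np.array(p["position"])
def cloud(d,pr):
    p,R,t=pr
    v,u=np.mgrid[0:480,0:640]
    uv=np.stack([u,v],-1).reshape(-1,1,2).astype(np.float64)
    n=cv2.undistortPoints(uv,np.array(p["K"]),np.array(p["dist"])).reshape(480,640,2)
    c=np.dstack([n[...,0]*d,n[...,1]*d,d]); return c@R.T+t
def rays(uv,pr,z):
    p,R,t=pr
    n=cv2.undistortPoints(np.array(uv,float).reshape(-1,1,2),np.array(p["K"]),np.array(p["dist"])).reshape(-1,2)
    r=np.c_[n,np.ones(len(n))]@R.T
    return t+r*((z-t[2])/r[:,2])[:,None]
def rect(P):
    (c,s,a)=cv2.minAreaRect((P[:,:2]*1000).astype(np.float32)); return np.round(c,1),np.round(s,1),round(a,2)
E
cat > a.py <<'E'
from h import *
for n in ["side","scene"]:
    im=np.load(n+"0.npy"); d=np.load(n+"0_d.npy"); X=cloud(d,pose(n))
    hsv=cv2.cvtColor(im,cv2.COLOR_RGB2HSV); ok=d>0
    print(n)
    g=cv2.inRange(hsv,(50,120,40),(75,255,255)); 
    k,l,st,c=cv2.connectedComponentsWithStats(g)
    for i in range(1,k):
        if st[i,4]>300:
            P=X[(l==i)&ok]; T=P[(abs(P[:,2]-np.percentile(P[:,2],95))<.006)]
            print("green",c[i].round(),np.percentile(P[:,2],[2,50,98]).round(4),rect(T))
    o=cv2.inRange(hsv,(8,180,120),(20,255,255)); k,l,st,c=cv2.connectedComponentsWithStats(o)
    for i in range(1,k):
        if st[i,4]>300:
            P=X[(l==i)&ok]; print("orange",c[i].round(),np.percentile(P[:,2],[2,50,98]).round(4),rect(P),rect(P[P[:,2]>.01]))
    # box region
    x=X.reshape(-1,3); h=hsv.reshape(-1,3)
    b=(x[:,0]>.4)&(x[:,0]<1.1)&(x[:,1]>.1)&(x[:,1]<.6)
    L=x[b&(abs(x[:,2]-.132)<.006)&(h[:,2]>120)&(h[:,1]<60)]; print("lid",len(L),rect(L) if len(L) else 0, np.median(L[:,2]) if len(L) else 0)
    H=x[b&(x[:,2]>.158)&(x[:,2]<.19)&(h[:,2]<90)]; print("handle",len(H),rect(H),np.percentile(H[:,2],[5,50,95,99]),H.mean(0))
    C=x[(x[:,2]>.052)&(x[:,2]<.1)&(abs(x[:,0]-.5)<.1)&(abs(x[:,1])<.15)]
    print("lug",len(C),rect(C) if len(C) else 0, np.percentile(C[:,2],[5,98]) if len(C) else 0)
    B=x[(x[:,2]>.02)&(x[:,2]<.08)&(h[:,2]<70)&(abs(x[:,0]-.7)<.15)&(abs(x[:,1])<.2)]
    print("bowl",rect(B))
E
python3 a.py
```

```text
side
green [438. 246.] [0.0038 0.0477 0.0547] (array([ 220.3, -260.5]), array([184.2, 141.5]), 16.73)
green [335. 271.] [0.0014 0.0377 0.0419] (array([ 450.7, -115.3]), array([136.6, 105.7]), 16.73)
orange [340. 216.] [0.0002 0.0041 0.0148] (array([ 494.3, -340. ]), array([148.5, 121.8]), 6.88) (array([ 493.7, -334.7]), array([147.4, 110.7]), 5.77)
lid 11225 (array([623.9, 223.9]), array([207.5, 248. ]), 1.64) 0.1315432370649695
handle 344 (array([559.1, 222.6]), array([ 10.6, 111.1]), 1.16) [0.16656791 0.17433805 0.17665937 0.17728584] [0.55830285 0.22806927 0.17347291]
lug 341 (array([446.9,  22.7]), array([288.4, 114.7]), 74.2) [0.05404779 0.09677147]
bowl (array([ 736.4, -137.5]), array([114.1, 121.6]), 20.08)
scene
green [302. 190.] [0.0086 0.048  0.0606] (array([ 229.9, -271.8]), array([187.9, 112.7]), 18.07)
green [311. 253.] [0.007  0.0395 0.3047] (array([ 464.5, -145.9]), array([139.3,  46.5]), 19.11)
orange [245. 244.] [0.0005 0.0062 0.0168] (array([ 499.5, -341.6]), array([158.5, 119.1]), 5.61) (array([ 501.5, -341.1]), array([153.9, 118.5]), 6.02)
lid 7236 (array([626.4, 224. ]), array([212.3, 245.8]), 0.87) 0.1317521180959963
handle 190 (array([563.8, 222.1]), array([ 14.3, 105.7]), 1.2) [0.16600307 0.17407258 0.17755784 0.17875577] [0.56497357 0.22396694 0.17336127]
lug 113 (array([443. , -32.3]), array([ 56.5, 213.4]), 9.15) [0.05282332 0.09146021]
bowl (array([ 739.4, -136.8]), array([119.1, 110.7]), 25.66)
```

```bash
cat >> h.py <<'E'
def down(ang):  # tool z horizontal at world angle ang(deg), tool x down
    a=np.radians(ang); z=np.array([np.cos(a),np.sin(a),0]); x=np.array([0,0,-1.]); return np.c_[x,np.cross(z,x),z]
E
python3 - <<'E'
from h import *
R=down(16.7-90)
print(inverse_kinematics([.451,-.115,.079],R),inverse_kinematics([.495,-.340,.07],down(6-90)))
for yaw in(90,-90,): print(inverse_kinematics([.561,.222,.165],down(yaw-90+1.2)))
movep([.451,-.115,.20],R)
s=sense(); im,d=camera("wrist"); cv2.imwrite("pics/w1.png",im[:,:,::-1]); np.save("w1d.npy",d); np.save("w1.npy",im)
print(s["time_s"],s["position"],s["joint_pos"])
X=cloud(d,pose("wrist",s)).reshape(-1,3)
dd=np.linalg.norm(X[:,:2]-[.451,-.115],axis=1)
h=cv2.cvtColor(im,cv2.COLOR_RGB2HSV).reshape(-1,3)
m=(dd<.03)&(X[:,2]>.078)&(X[:,2]<.1); print("lugtop",m.sum(),rect(X[m]),np.median(X[m,2]))
g=(h[:,0]>50)&(h[:,0]<75)&(h[:,1]>120)&(abs(X[:,2]-.04)<.004)&(dd<.15); print("mould top",rect(X[g]))
f=(dd<.05)&(abs(X[:,2]-.048)<.004)&(h[:,1]<60)&(h[:,2]>110); print("foot",rect(X[f]))
E
```

```text
[-0.02107906  0.32646966  0.2155226   2.16524561 -0.11210115  0.65996896
 -1.00724296] [ 0.30593035  0.52880748  0.30419478  1.86723297 -0.21707922  0.77765451
 -0.73956555]
[-0.35515168  0.40963914 -0.120642    1.76675281  0.0581949   0.96865023
 -0.477941  ]
[ 0.33378393  0.70430388 -1.17784864  1.72774277  0.69737876  1.19823439
  2.12768315]
1.1417 [ 0.45227365 -0.11450605  0.20049276] [-0.04431341  0.14567504  0.22509099  2.04622378 -0.04007673  0.95196643
 -1.07540594]
lugtop 803 (array([ 453. , -118.1]), array([29.7, 14. ]), 16.79) 0.08793979619445613
mould top (array([ 452.3, -118.5]), array([139.9, 103.6]), 16.46)
foot (array([ 454.2, -121.7]), array([78.3, 40.5]), 23.58)
```

View pics/w1.png

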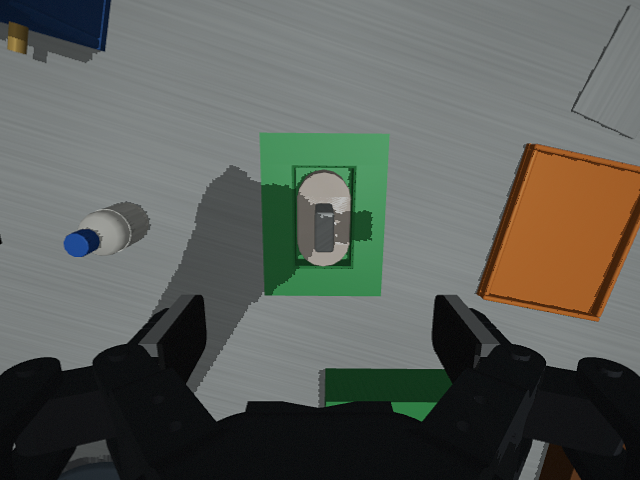

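The wrist view shows the lug at (325,227) in the mould, centred at (0.453,-0.118) and turned 16.7°. I'll grip it and lift.

```bash
python3 - <<'E'
from h import *
R=down(16.7-90)
move_l([.453,-.118,.12],R,feed=.12)
print(move_l([.453,-.118,.079],feed=.06,until_force=12))
s=sense();print(s["position"],s["wrist_force"])
command_gripper(0.0,60)
sleep(.2);s=sense();print(s["position"],s["wrist_force"],s["finger_gap"])
p=s["position"]
move_l([.453,-.118,.13],feed=.05)
move_l([.453,-.118,.19],feed=.12)
sleep(.2);s=sense();print(s["time_s"],s["position"],s["wrist_force"],s["finger_gap"])
im,d=camera("wrist"); cv2.imwrite("pics/w2.png",im[:,:,::-1])
im,d=camera("side"); cv2.imwrite("pics/s2.png",im[:,:,::-1]); np.save("s2.npy",im); np.save("s2d.npy",d)
E
```

```text
False
[ 0.45320409 -0.11807209  0.0790775 ] [ 0.01770475 -0.12037069 -0.54018639]
[ 0.4532552  -0.11804545  0.07918778] [ 0.67923813 -0.72485648  3.21882101] -0.00015424492605754296
5.825 [ 0.45238206 -0.1179015   0.18910797] [-0.06658838  0.31387204 -0.20721561] -0.00011058679612640436
```

View pics/s2.png

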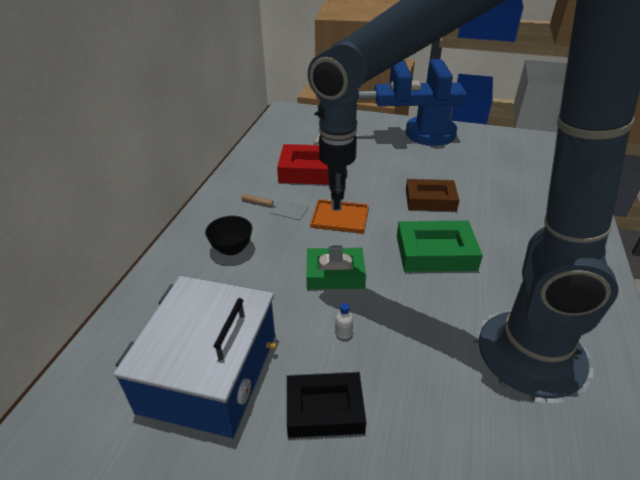

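View pics/w2.png

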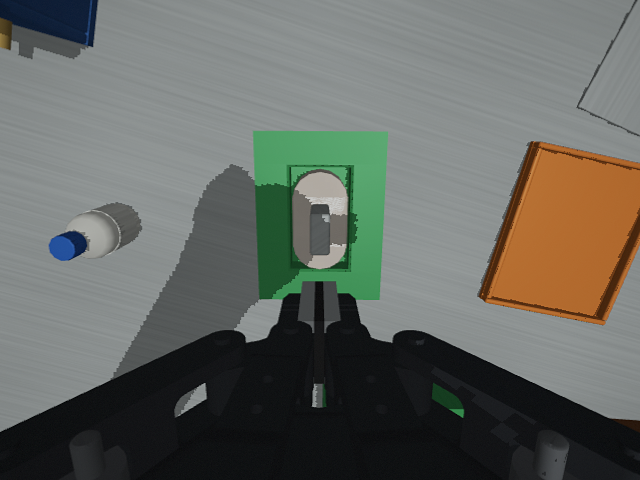

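The gripper shut completely (gap 0), and both views show the casting still in the mould: (335,258) in the side view, (320,230) in the wrist view. Before I retry, I'll measure where the fingertips actually are.

```bash
python3 - <<'E'
from h import *
s=sense(); T=s["position"];Rt=s["tcp_rot"];print(T,Rt.round(3).tolist())
d=np.load("s2d.npy");X=cloud(d,pose("side")).reshape(-1,3)
m=(np.linalg.norm(X[:,:2]-T[:2],axis=1)<.12)&(X[:,2]>.11)&(X[:,2]<.4)
P=(X[m]-T)@Rt
for a in np.arange(.05,-.2,-.015):
    q=P[(P[:,0]<a)&(P[:,0]>a-.015)]
    if len(q): print("side",round(a,3),len(q),q[:,1].min().round(3),q[:,1].max().round(3),q[:,2].min().round(3),q[:,2].max().round(3))
im,d=camera("wrist");np.save("w2.npy",im);np.save("w2d.npy",d)
X=cloud(d,pose("wrist",s)).reshape(-1,3);P=(X-T)@Rt
m=(P[:,0]<.05)&(P[:,0]>-.1)&(abs(P[:,2])<.04)
for a in np.arange(.05,-.1,-.01):
    q=P[m&(P[:,0]<a)&(P[:,0]>a-.01)]
    if len(q): print("wr",round(a,3),len(q),q[:,1].min().round(3),q[:,1].max().round(3),q[:,2].min().round(3),q[:,2].max().round(3))
h=X
dd=np.linalg.norm(X[:,:2]-[.453,-.118],axis=1)
m=(dd<.05)&(X[:,2]>.07)&(X[:,2]<.12);print("lugtop",rect(X[m]),np.percentile(X[m,2],[5,50,95]))
E
```

```text
[ 0.45264387 -0.11792782  0.1893989 ] [[-0.001, 0.958, 0.287], [0.0, 0.287, -0.958], [-1.0, -0.001, -0.0]]
side 0.005 4 -0.007 0.004 -0.008 -0.005
side -0.01 48 -0.011 0.009 -0.016 -0.004
side -0.025 51 -0.011 0.009 -0.017 -0.005
side -0.04 16 -0.01 0.011 -0.017 0.003
side -0.055 30 -0.013 0.012 -0.04 0.001
side -0.07 67 -0.018 0.016 -0.054 -0.009
side -0.085 120 -0.017 0.016 -0.064 -0.014
side -0.1 170 -0.02 0.018 -0.064 0.011
side -0.115 99 -0.019 0.018 -0.043 -0.011
side -0.13 143 -0.036 0.036 -0.042 -0.004
side -0.145 241 -0.038 0.036 -0.041 -0.004
side -0.16 262 -0.038 0.036 -0.041 -0.005
side -0.175 331 -0.038 0.036 -0.041 0.009
side -0.19 206 -0.036 0.036 -0.039 0.005
wr -0.01 380 0.006 0.011 -0.013 0.013
wr -0.02 816 0.006 0.012 -0.014 0.014
wr -0.03 918 0.006 0.012 -0.014 0.014
wr -0.04 1241 -0.011 0.012 -0.017 0.016
wr -0.05 3512 -0.012 0.014 -0.034 0.034
wr -0.06 8877 -0.009 0.014 -0.04 0.04
wr -0.07 7171 -0.009 0.018 -0.04 0.04
wr -0.08 11613 -0.007 0.018 -0.04 0.04
wr -0.09 10823 -0.001 0.018 -0.04 0.04
lugtop (array([ 453.2, -118.4]), array([29.6, 13.7]), 17.13) [0.07836552 0.08795799 0.08913494]
```

By both cameras, the closed fingertips are about 10 mm *behind* the reported TCP. The task says 25 mm ahead, so the fingers are 35 mm short of that. This fits with the fingers closing just above the lug top, with a 3 N touch. I'll trust the measurement and go 35 mm deeper, guarded by force.

```bash
python3 - <<'E'
from h import *
R=down(16.7-90)
print([inverse_kinematics(p,r) is not None for p,r in [([.453,-.118,.043],R),([.495,-.34,.03],down(6-90)),([.561,.222,.14],down(1.2))]])
command_gripper(.085)
move_l([.453,-.118,.11],R,feed=.2)
s=sense();im,d=camera("wrist");X=cloud(d,pose("wrist",s)).reshape(-1,3);P=(X-s["position"])@s["tcp_rot"]
m=(abs(abs(P[:,2])-.045)<.015)&(abs(P[:,1])<.013)&(P[:,0]>-.06)&(P[:,0]<.03);print("open tip x",np.percentile(P[m,0],[50,95,99]))
print(move_l([.453,-.118,.043],feed=.07,until_force=10))
s=sense();print(s["position"],s["wrist_force"])
command_gripper(0.0,60)
sleep(.1);s=sense();print(s["time_s"],s["position"],s["wrist_force"],s["finger_gap"])
im,d=camera("wrist"); cv2.imwrite("pics/w3.png",im[:,:,::-1])
E
```

```text
[True, True, True]
open tip x [-0.0440648  -0.02625375 -0.02323056]
False
[ 0.45336487 -0.11808653  0.04333398] [-0.04510622 -0.18806718  0.27368863]
9.2167 [ 0.45315339 -0.11810648  0.04312804] [-0.19514296 -1.08573908  2.6548371 ] 0.013096177047821563
```

View pics/w3.png

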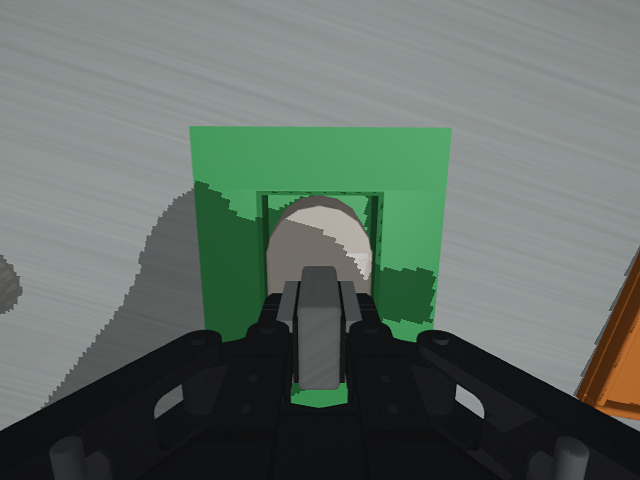

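The lug now sits between the pads at (320,330), with the gap reading 13 mm, which is right for a 14 mm lug. Next I lift and carry.

```bash
python3 - <<'E'
from h import *
move_l([.453,-.118,.10],feed=.05)
move_l([.453,-.118,.13],feed=.1)
s=sense();print(s["time_s"],s["wrist_force"],s["finger_gap"])
im,d=camera("side"); cv2.imwrite("pics/s4.png",im[:,:,::-1])
move_l([.495,-.340,.13],down(6-90),feed=.12)
move_l([.495,-.340,.06],feed=.1)
sleep(.2)
s=sense();im,d=camera("wrist"); cv2.imwrite("pics/w4.png",im[:,:,::-1]);print(s["time_s"],s["position"],s["wrist_force"],s["finger_gap"])
im,d=camera("side"); cv2.imwrite("pics/s5.png",im[:,:,::-1]); X=cloud(d,pose("side"))
x=X.reshape(-1,3);h=cv2.cvtColor(im,cv2.COLOR_RGB2HSV).reshape(-1,3)
m=(np.linalg.norm(x[:,:2]-[.495,-.34],axis=1)<.06)&(h[:,1]<70)&(h[:,2]>90)&(x[:,2]>.02)&(x[:,2]<.075); print("casting z pct",np.percentile(x[m,2],[1,5,50,95]),m.sum(),rect(x[m]))
o=(h[:,0]>=8)&(h[:,0]<=20)&(h[:,1]>180)&(h[:,2]>120)&(x[:,1]<-.2)&(x[:,1]>-.45); print(rect(x[o]))
E
```

```text
11.0083 [-0.79832525 -0.57613432 -2.38691541] 0.01322254771215072
14.1417 [ 0.49547614 -0.34029757  0.06078105] [ 0.13771079  0.53570049 -3.66408835] 0.013267038857686585
casting z pct [0.03594915 0.03751666 0.06334863 0.06618199] 74 (array([ 493.3, -336.1]), array([76.6, 45.7]), 6.51)
(array([ 494.1, -340.3]), array([147.7, 115.7]), 6.66)
```

View pics/s5.png

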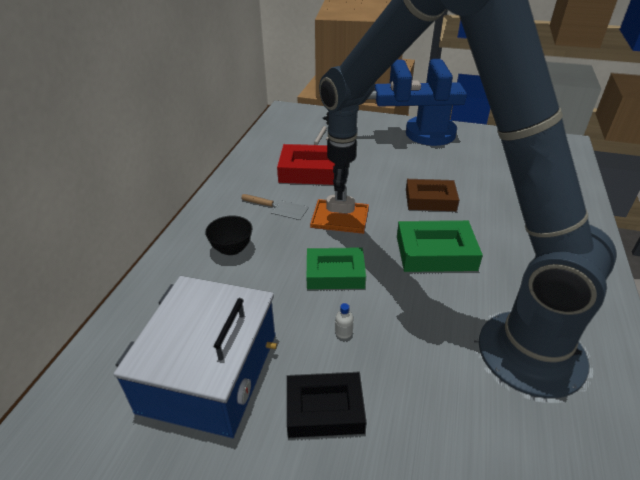

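View pics/w4.png

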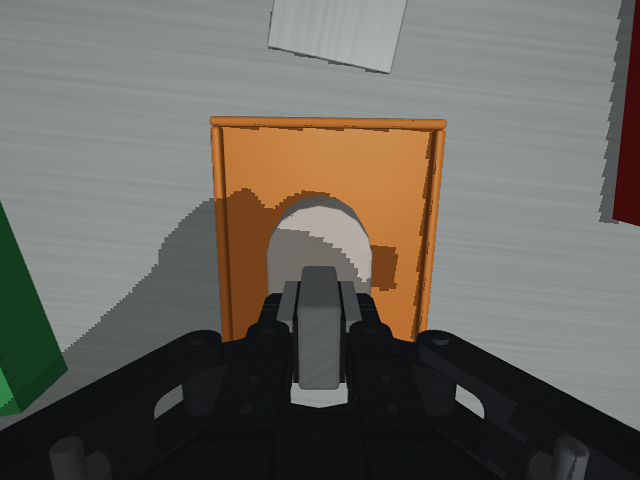

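The casting hangs upright, centred over the tray at (340,205) in the side view. Next I lower it until it touches, then release slowly and gently.

```bash
python3 - <<'E'
from h import *
move_l([.495,-.340,.038],feed=.06)
print(move_l([.495,-.340,.025],feed=.02,until_force=4))
s=sense();print(s["position"],s["wrist_force"],s["finger_gap"])
command_gripper(.03); command_gripper(.06)
sleep(.1)
move_l([.495,-.340,.16],feed=.12)
s=sense();print(s["time_s"],s["position"],s["wrist_force"])
im,d=camera("wrist"); cv2.imwrite("pics/w6.png",im[:,:,::-1]);X=cloud(d,pose("wrist",s)).reshape(-1,3)
dd=np.linalg.norm(X[:,:2]-[.495,-.34],axis=1)
m=(dd<.04)&(X[:,2]>.065)&(X[:,2]<.085); print("lugtop",rect(X[m]),np.median(X[m,2]))
im,d=camera("side"); cv2.imwrite("pics/s6.png",im[:,:,::-1])
E
```

```text
True
[ 0.49537499 -0.34023928  0.03018222] [-0.32420055 -0.03670559  3.94244484] 0.01345475238755801
17.275 [ 0.49450945 -0.33958365  0.15911126] [-0.52655313  0.60169355 -0.47259826]
lugtop (array([ 495.4, -340.3]), array([29.5, 13.2]), 6.02) 0.07500648580901068
```

View pics/w6.png

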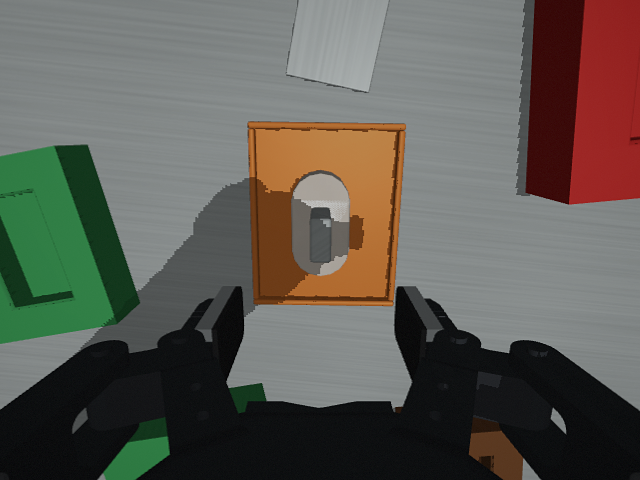

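View pics/s6.png

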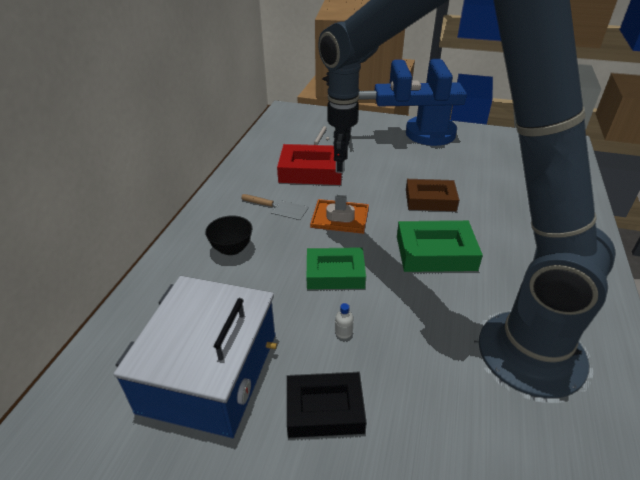

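The casting stands upright in the tray: lug top at 75 mm, centred at (495,-340), seen at (320,235) in the wrist view. Now the lid.

```bash
python3 - <<'E'
from h import *
R=down(1.2)
move_l([.495,-.340,.27],feed=.2)
command_gripper(.06)
movep([.50,-.05,.30],down(-40))
movep([.561,.222,.27],R)
sleep(.2)
s=sense();im,d=camera("wrist"); cv2.imwrite("pics/w7.png",im[:,:,::-1]);print(s["time_s"],s["position"],s["joint_pos"],s["wrist_force"])
X=cloud(d,pose("wrist",s)).reshape(-1,3);h=cv2.cvtColor(im,cv2.COLOR_RGB2HSV).reshape(-1,3)
dd=np.linalg.norm(X[:,:2]-[.561,.222],axis=1)
m=(dd<.07)&(X[:,2]>.165)&(X[:,2]<.185)&(h[:,2]<100);print("bar",m.sum(),rect(X[m]),np.percentile(X[m,2],[50,95]))
l=(abs(X[:,2]-.132)<.005)&(h[:,1]<50)&(h[:,2]>100)&(dd<.25);print("lid",rect(X[l]),np.median(X[l,2]))
E
```

```text
20.7 [0.56154451 0.21997142 0.27053008] [-0.34561275  0.31733363 -0.12705909  1.64549619  0.04365381  1.18085892
 -0.46545212] [1.00626148 0.4152867  0.40087185]
bar 2697 (array([561.4, 221. ]), array([ 11.8, 110.3]), 1.37) [0.17423361 0.17581377]
lid (array([624.7, 223.1]), array([206.2, 246.3]), 1.59) 0.13115454137872135
```

View pics/w7.png

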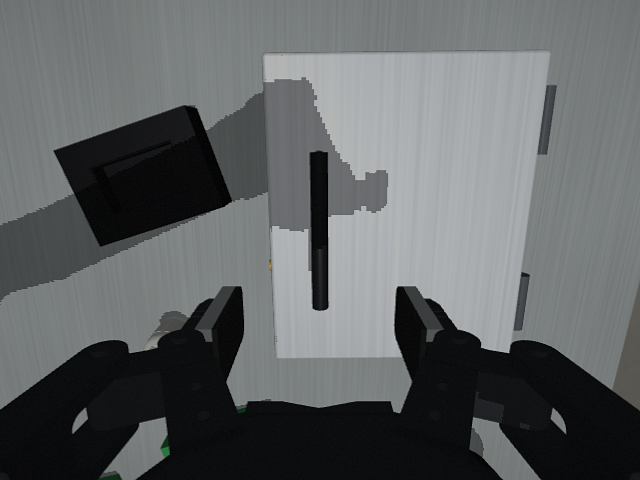

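The bar runs from (319,152) to (320,308) in the wrist view and its centre is at (0.561,0.221,0.170). Next I grip it and start a small pull.

```bash
cat > lid.py <<'E'
from h import *
A=1.5; c0=np.array([.5614,.221,.170]); f=np.array([np.cos(np.radians(A)),np.sin(np.radians(A)),0]); U=np.array([0,0,1.])
hinge=c0+.165*f-.05*U
OFF=.140-.170   # TCP below bar along tool axis
def target(th):
    bar=hinge+f*(-.165*np.cos(th)+.05*np.sin(th))+U*(.165*np.sin(th)+.05*np.cos(th))
    ax=np.array([-f[1],f[0],0]); Rr=cv2.Rodrigues(ax*th)[0]; R=Rr@down(A)
    return bar-R[:,0]*(-.030),R   # grasp point sits at tool x=-0.030
def theta():
    s=sense(); p=s["position"]; b=p+s["tcp_rot"][:,0]*(-.030); v=b-hinge
    return np.arctan2(v[2],-(v@f))-np.arctan2(.05,.165)
E
python3 - <<'E'
from lid import *
p,R=target(0); print(p)
for t in (.05,.1,.15): print(target(t)[0],inverse_kinematics(*target(t)) is not None)
move_l(p+[0,0,.05],R,feed=.1)
print(move_l(p,feed=.05,until_force=8))
command_gripper(0,110)
sleep(.2);s=sense();print(s["time_s"],s["position"],s["wrist_force"],s["finger_gap"],theta())
im,d=camera("wrist"); cv2.imwrite("pics/w8.png",im[:,:,::-1])
E
```

```text
[0.5614 0.221  0.14  ]
[0.56260538 0.22103156 0.14822157] True
[0.56422001 0.22107384 0.1563726 ] True
[0.56623988 0.22112674 0.16443271] True
False
23.5833 [0.56195767 0.2210704  0.14041749] [ 0.57071946 -0.33630434  2.99319905] 0.008922806944509117 0.0032021407060617846
```

View pics/w8.png

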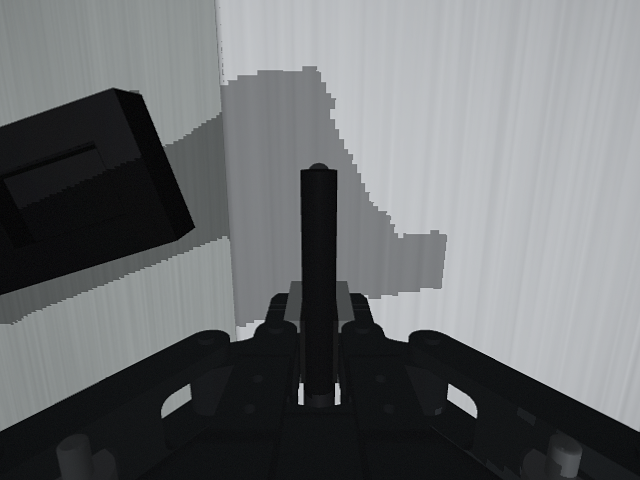

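The bar is between the pads at (318,290). Now I pull slowly along the arc, logging the force.

```bash
python3 - <<'E'
from lid import *
for t in np.arange(.02,.151,.02).tolist()+[.15]:
    p,R=target(t); move_l(p,R,feed=.012)
    s=sense();print(round(t,3),round(s["time_s"],2),round(theta(),4),s["wrist_force"].round(1),round(s["finger_gap"],4))
    if theta()>.19: break
sleep(.3);s=sense();print(s["time_s"],theta(),s["wrist_force"],s["finger_gap"])
for n in("side","wrist","scene"):
    im,d=camera(n); cv2.imwrite(f"pics/{n}9.png",im[:,:,::-1]); np.save(n+"9d.npy",d); np.save(n+"9.npy",im)
    x=cloud(d,pose(n,s)).reshape(-1,3)
    h=cv2.cvtColor(im,cv2.COLOR_RGB2HSV).reshape(-1,3)
    q=(x-hinge)@np.c_[f,[-f[1],f[0],0],U]
    m=(q[:,0]>-.20)&(q[:,0]<-.01)&(abs(q[:,1])<.11)&(q[:,2]>-.0)&(q[:,2]<.075)&(h[:,1]<60)&(h[:,2]>130)
    k=np.polyfit(q[m,0],q[m,2],1);r=q[m,2]-np.polyval(k,q[m,0]);g=abs(r)<.006;k=np.polyfit(q[m,0][g],q[m,2][g],1);print(n,m.sum(),"lid angle",-np.arctan(k[0]),k)
E
```

```text
0.02 24.06 0.0131 [ 5.   2.5 -9.8] 0.0088
0.04 24.48 0.027 [  6.1   2.5 -13.8] 0.0087
0.06 24.91 0.0415 [  6.4   2.9 -17.6] 0.0087
0.08 25.33 0.0597 [  6.    2.9 -18.1] 0.0087
0.1 25.76 0.0829 [  5.9   2.3 -15.1] 0.0091
0.12 26.18 0.1124 [  4.6   3.4 -10.4] 0.0084
0.14 26.61 0.139 [ 4.7  1.6 -8.5] 0.0091
0.15 26.9 0.1507 [ 4.6  1.7 -7.1] 0.0087
27.2 0.15064040875388401 [ 5.87105109  2.42874308 -7.9573641 ] 0.008066140721857724
side 5014 lid angle 0.14693959855269148 [-0.14800635  0.01152171]
wrist 130754 lid angle 0.1463218263885825 [-0.1473751   0.01137676]
scene 6326 lid angle 0.14563783167642633 [-0.14667632  0.01220097]
```

View pics/side9.png

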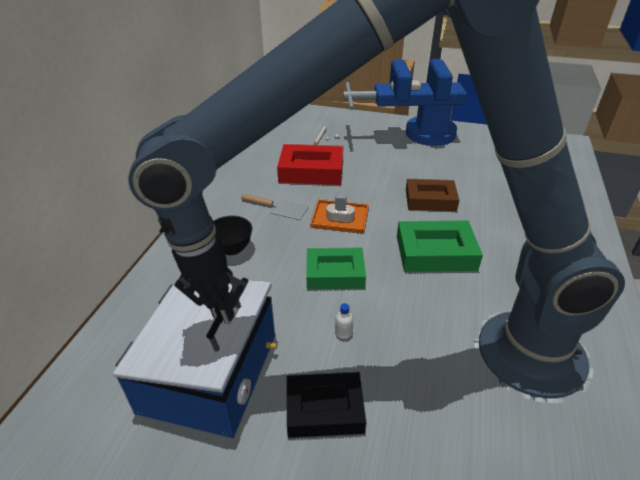

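View pics/wrist9.png

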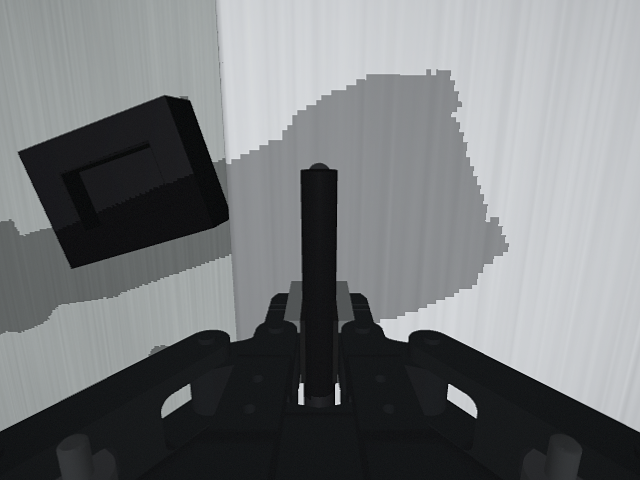

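The lid is 0.146–0.151 rad open by all three cameras and the kinematics. The bar is still in the pads and the casting is upright in the tray at (340,210). One steadiness check, then I hand in.

```bash
python3 - <<'E'
from lid import *
for i in range(3):
    sleep(.4);s=sense();print(s["time_s"],round(theta(),4),s["wrist_force"].round(1),round(s["finger_gap"],4),abs(s["qd"]).max())
finish_job()
E
```

```text
27.75 0.1507 [ 5.3  0.6 -8. ] 0.0084 0.0015175726328561685
28.15 0.1508 [ 5.4  1.3 -8. ] 0.0087 0.0018385554001828556
28.55 0.1506 [ 4.7  1.2 -8.3] 0.0085 0.002673080341400746
the job is handed in; nothing more can be done
```

I set the casting upright on the tray floor and let go. I then broke the lid free slowly and handed the job in at 28.6 s (limit 54 s) with the gripper still holding it. No verdict is reported, so the results below are my own checks.

- **Casting:** its lug top measured 75 mm high (76 mm expected) at (0.495, -0.340), the tray's centre. It still stood there in the last side picture.
- **Lid:** the pull peaked at about 18 N. All three cameras put the lid at 0.146–0.147 rad and the arm's own position puts it at 0.151 rad, a gap of about 30 mm. It stayed steady to within 0.0002 rad over 0.8 s, with about 8 N on the wrist.
- **Bottle, bowl and spatula:** they look unmoved in the pictures. I did not measure their shift in numbers.

**Failed check:** my first grip on the lug closed on nothing. Both cameras showed the closed fingertips about 10 mm behind the reported TCP, not 25 mm ahead as the task states. I corrected both grasps for this 35 mm difference, and both then held. On that first try the fingers only touched the top of the lug (about 3 N) and the casting stayed in the mould.

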